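Close the cake tin that is loaded

ROBOT

A 7-joint arm with a two-finger parallel gripper is mounted at the origin on a cart in front of the work surface, level with it; the furniture and walls round the work are solid. World frame = base frame: x ahead of the robot, y to its left, z up, the work surface at z = 0. Lengths are in m, angles in rad, forces in N, time in s.
With the tool pointing down it reaches from about 0.35 to 0.9 m from the base axis. Payload 8.1 kg.
Tool frame: the origin (TCP) lies at the very end of the fingers, on their centre line; the grasp point (between the pads) lies arm.hold_point_z behind it (arm.hold_point_z is the distance from the TCP to the grasp point, in m); z points along the fingers, y is the line along which they close (so a half turn about z gives the same grasp; the last joint's range is limited). The gripper opens to 92 mm and grips with 3 to 60 N. Pads are 19 mm wide; open, the fingers measure 130 mm over their backs; the gripper's body (75 mm by 190 mm) begins 47 mm behind the grasp point.
Start: joints at [1.072, 0.434, 0.025, 1.573, -0.012, 1.134, -0.075], TCP at [0.241, -0.577, 0.227] pointing down, gripper open.
Joint ranges: [-2.62, 2.62], [-0.44, 2.09], [-1.27, 1.32], [0.08, 2.57], [-1.32, 4.46], [0.12, 2], [-2.74, 2.74]. Speed limits (rad/s): [2.22, 2.22, 3.01, 3.01, 3.14, 3.14, 3.14].

INTERFACE

Orientations are given as a rotation vector (axis times angle).
In Python, from cell import arm, vision, job, cut_out gives the robot as it stands. The module is installed in compiled form; this text tells all that it offers.
- The arm moves only by the tool play_rows, never from a script. Its argument "increments" is text: rows parted by semicolons, each of 5 numbers parted by spaces: the shift along the tool's x, y, z in cm, then the turn about the tool's z in degrees, then the opening, from -1 (shut) to 1 (fully open), so that 0 is half open. A call has 1 to 5 rows; each row shifts and turns the commanded pose from where the row before left it, along the tool's axes as they then stand; what a row does not reach is not made up. A row lasts 1/12 s, in which the tool goes at most 41.7 mm and 7.16 degrees, less where a joint would pass 70% of its speed; a pose out of reach is approached as far as the arm can. A call is refused whole if a number of a shift passes 4.17 or a number of a turn 7.16, either way. A call with a gripper value outside its range is refused whole. The fingers move at their own pace and stop on an object; "grip_force" is the grip in N (left out, the last holds). Time passes only in rows, so rows that do not move let the fingers close. It gives the time, the measured TCP pose, the force, the opening and the grip force at its end, in the units of the state.
- arm.observe(): the state, without advancing time (a new reading comes with each control period).
- vision.get_image(name): name is "side" or "top"; returns a dict with "frame" (384x512x3 uint8, red, green, blue), "z_map" (384x512 float32, m along the optical axis (not along the pixel's ray), 0 where there is no reading), "mtx" (3x3 intrinsics, pixels), "distortion" ([k1, k2, p1, p2, k3] as OpenCV has them; the pictures are not rectified), "cam_to_world" (4x4, takes a point from camera to world coordinates). Camera axes: x right, y up, looking along -z (the intrinsics and any distortion apply to the point x, -y, -z); pixel columns grow to the right and rows downward; lengths in m; the calibration is good to about 2 mm. A picture is of the moment at which its call begins.
- job.sign_off(): hands the job in; it is judged then, once.
Trained networks look in a picture, given as the dict that the camera call returned (one of the last four; its "shot" number tells which), for a name from the list of things; names that differ only in an ending like _2 or _b are one class to them, and where a whole thing is asked for, a point or a joint stands for the part that bears it (a point fixed in the world has none). Each returns a list of dicts, best first, with "confidence" (0 to 1); they miss things now and then, are a little off and sometimes report something else, mostly with a low value. They report only what shows in the picture. A call takes as long as a camera call. They do not tell look-alikes from the thing itself.
- cut_out(query, picture): "mask" (384x512 bool, what is visible of it) and "point" ([row, column] in pixels, amid what is visible of it).
The state is a dict: "clock": time; "joints": joint angles; "dq": joint speeds; "joint_efforts": joint torques, N m; "position": TCP position; "ee_rot": TCP orientation; "force": force on the tool from outside, world axes, zero at the start; "ft_torque": the same for the moment, N m; "width": opening from 0.0 (shut) to 1.0 (fully open); "gripper_force": force on a finger pad.
Only numpy, scipy, OpenCV 4.12 (cv2) and the standard library are available. Lean on these libraries where they do the work, as an engineer would, in place of code of your own. Each camera call takes 0.05 s, during which the arm holds its last target. There are 200 camera calls.

TASK

One of the two blue tins holds a ring cake, and its lid lies on the table. Pick the lid up by its black knob and set it gently on the loaded tin so that it sits level and fully home on the rim, then let go. Leave the empty tin open, shove neither tin about, and do not press on the cake.

Things in the scene. Friction and masses are not known exactly. Their poses are not given: they have to be found in the camera images.
- lid_knob (a point): Centre of the black knob of the loose lid: the knob is an upright cylinder, 28 mm diameter, 42 mm high; this point is on its axis, 21 mm below its top and 21 mm above the top face of the lid's plate, 39 mm above the underside of the lid. z is the lid's axis, up. The start is on the table with this point 39 mm above it.
- lid: The lid (about 160 g, dark grey steel, round, so its yaw does not matter); origin at the centre of its underside. From below: a tapered plug 14 mm deep, 72 mm diameter at its foot, 88 mm under the plate; then the round dark grey plate with a bright bead, 112 mm diameter, 4 mm thick; then the black knob on top. At the start it lies flat on the table on its plug.
- tin_full: Blue round open tin that holds the ring cake (700 g, loose). 106 mm outside diameter, 100 mm inside, 65 mm high with a steel bead round the rim, inner floor 5 mm up; origin at the centre of its underside, z up. The lid's plug goes into the mouth with 6 mm of play all round, and its plate rests on the rim: fully home, the lid's underside is 51 mm above this origin and the knob's centre 90 mm above it.
- tin_empty: The other blue tin, same make and size, empty; it stays open. Origin at the centre of its underside, z up.
- cake: Chocolate-chip ring cake, 78 mm across, 34 mm high, lying flat on the floor of the loaded tin; its top is 26 mm below the rim, 12 mm clear of the plug of a seated lid. Origin at the centre of its underside, z up.
Mind the look-alikes: they are no part of the job. Leave any red look-alike of the cake alone.

How it is judged:
By the outcome, as a careful person would: the job done as asked, in the order asked, and still so for the second after the job is handed in, with the robot touching nothing.
It also fails if it takes over 32 s, if anything falls off the work surface, if the arm or the gripper's body presses on something with over 40 N, if the wrist force passes 120 N, or if a joint passes its speed limit or range.

## Working session

There is one attempt and no reset: what is moved stays moved. The work goes in short steps, Python scripts to look and compute and a tool call to move; the robot and the scene stay as the last step left them, time stands still between calls to the robot, and variables do not carry over. Pictures are saved under pics/ and viewed, at most 10 in all, crops included, and the job is handed in when it is done.

Besides the shell and the picture viewer there is one more tool, called after ">>>" as name(argument=value, ...), one argument or row to a line, values as JSON. play_rows: Moves the arm, as the interface text tells. Its arguments: {"type":"object","properties":{"increments":{"type":"string"},"grip_force":{"type":"number"}},"required":["increments"]}

```bash
mkdir -p pics; cat > h.py <<'E'
import numpy as np, cv2
from cell import arm, vision, job, cut_out
def cloud(p):
    z=p["z_map"]; h,w=z.shape
    u,v=np.meshgrid(np.arange(w),np.arange(h))
    n=cv2.undistortPoints(np.stack([u,v],-1).reshape(-1,1,2).astype(np.float64),p["mtx"],p["distortion"]).reshape(h,w,2)
    c=np.stack([n[...,0]*z,-n[...,1]*z,-z],-1)
    T=p["cam_to_world"]; return c@T[:3,:3].T+T[:3,3]
def save(p,name,crop=None,s=1):
    f=p["frame"]
    if crop: r0,r1,c0,c1=crop; f=f[r0:r1,c0:c1]
    cv2.imwrite("pics/"+name,cv2.resize(f[...,::-1],None,fx=s,fy=s,interpolation=cv2.INTER_CUBIC))
E
python3 - <<'E'
from h import *
s=arm.observe(); print(s, arm.hold_point_z)
for n in("top","side"):
    p=vision.get_image(n); save(p,n+".png",s=1.5); C=cloud(p)
    print(n,p["cam_to_world"][:3,3])
    for q in("lid","lid_knob","tin_full","cake"):
        for d in cut_out(q,p):
            m=d["mask"]&(p["z_map"]>0); X=C[m]
            print(q,round(d["confidence"],2),np.round(d["point"]),m.sum(),np.median(X,0).round(3),np.percentile(X,2,axis=0).round(3),np.percentile(X,98,axis=0).round(3))
E
```

```text
{'clock': 0.0, 'joints': array([ 1.0724032 ,  0.435199  ,  0.0249433 ,  1.57413481, -0.01159719,
        1.13401164, -0.07509198]), 'dq': array([-0.00065741, -0.00129853,  0.00058382,  0.00060672, -0.00010694,
       -0.00053017, -0.00010915]), 'joint_efforts': array([ 1.16817619e-04, -6.67852592e+01,  9.84746777e-01, -3.14450812e+01,
       -6.08283165e-02,  4.31770273e-02,  2.50779694e-04]), 'position': array([ 0.24071506, -0.57620174,  0.22594495]), 'ee_rot': array([-3.07877206e+00, -6.17304191e-01,  7.02533369e-04]), 'force': array([-0.33174137,  0.84417012,  0.13705218]), 'ft_torque': array([ 0.01130513, -0.04753091,  0.02653014]), 'gripper_force': 0.0, 'width': 0.9998732049801023} 0.0188
top [ 0.50291526 -0.35074261  0.92784317]
lid 0.86 [220. 192.] 1420 [ 0.46  -0.185  0.019] [ 0.411 -0.232  0.015] [ 0.509 -0.133  0.061]
lid_knob 0.6 [227. 193.] 1442 [ 0.46  -0.186  0.019] [ 0.409 -0.233  0.014] [ 0.509 -0.134  0.061]
tin_full 0.57 [188. 289.] 858 [ 0.554 -0.408  0.011] [ 0.494 -0.447  0.001] [ 0.596 -0.344  0.068]
tin_full 0.5 [222. 194.] 1435 [ 0.46  -0.186  0.019] [ 0.408 -0.232  0.014] [ 0.509 -0.134  0.061]
cake 0.85 [192. 277.] 714 [ 0.543 -0.395  0.033] [ 0.507 -0.427  0.019] [ 0.578 -0.361  0.04 ]
cake 0.58 [152. 326.] 673 [ 0.662 -0.521  0.027] [ 0.628 -0.554  0.014] [ 0.695 -0.488  0.034]
side [0.23300431 0.30204659 0.45109322]
lid 0.68 [264. 265.] 1471 [ 0.447 -0.181  0.018] [ 0.407 -0.232  0.016] [ 0.508 -0.146  0.06 ]
lid_knob 0.56 [265. 264.] 1419 [ 0.447 -0.181  0.018] [ 0.408 -0.232  0.016] [ 0.507 -0.147  0.06 ]
lid_knob 0.34 [196. 264.] 1734 [ 0.538 -0.368  0.041] [ 0.494 -0.448  0.005] [ 0.595 -0.343  0.064]
tin_full 0.78 [197. 264.] 1759 [ 0.538 -0.366  0.04 ] [ 0.494 -0.448  0.003] [ 0.595 -0.343  0.064]
cake 0.68 [170. 242.] 381 [ 0.665 -0.514  0.025] [ 0.627 -0.551  0.007] [ 0.691 -0.487  0.032]
cake 0.67 [192. 265.] 88 [ 0.555 -0.418  0.033] [ 0.536 -0.431  0.026] [ 0.57  -0.403  0.036]
```

View pics/top.png

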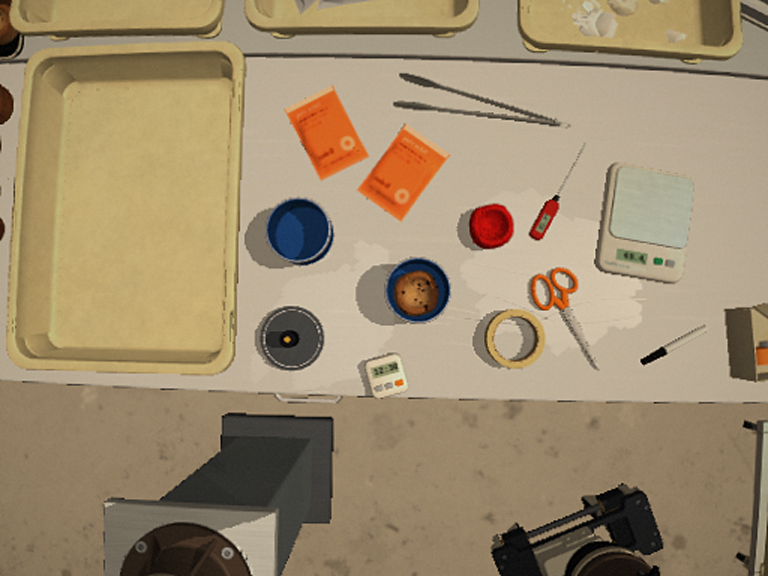

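View pics/side.png

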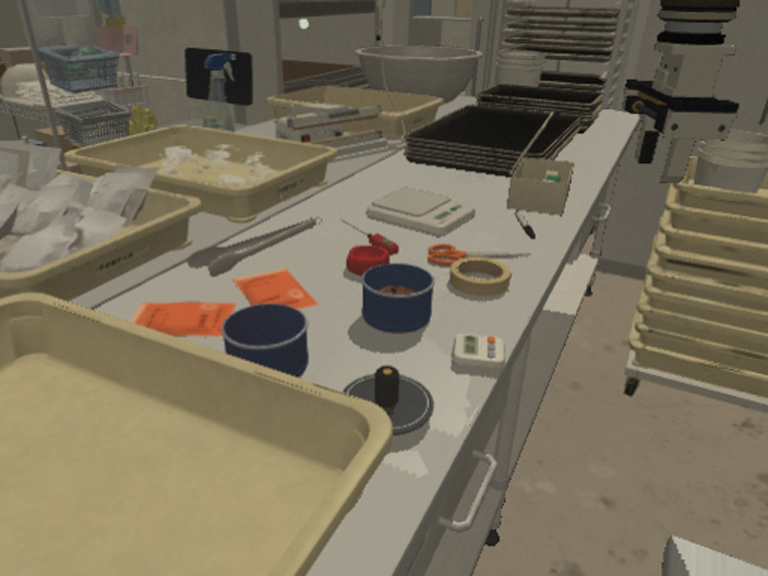

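Top picture: the lid is at about (194,225) px. The loaded tin with the chocolate-chip cake is at (279,193), and the empty tin is at (200,154). The red ring look-alike is at (327,151). So the candidates are two tins, (279,193) loaded and (200,154) empty, plus one lid with a black knob, and I choose the tin at (279,193). Next I fit the circles precisely and check a close crop.

```bash
cat >> h.py <<'E'
from scipy.optimize import least_squares
def circ(P,r,c0):
    f=least_squares(lambda c:np.hypot(P[:,0]-c[0],P[:,1]-c[1])-r,c0,loss="soft_l1",f_scale=.002); return f.x
def pick(X,c,r0,r1,z0,z1):
    X=X.reshape(-1,3); d=np.hypot(X[:,0]-c[0],X[:,1]-c[1]); return X[(d>r0)&(d<r1)&(X[:,2]>z0)&(X[:,2]<z1)]
E
python3 - <<'E'
from h import *
for n in("top","side"):
    p=vision.get_image(n); C=cloud(p); C[p["z_map"]<=0]=9
    if n=="top": save(p,"crop.png",(120,270,150,350),3)
    for nm,c in(("full",(.545,-.395)),("empty",(.62,-.21))):
        R=pick(C,c,.0,.075,.058,.072); print(n,nm,len(R),circ(R,.0515,c).round(4),np.percentile(R[:,2],[50,90]).round(4))
    c=(.46,-.184); K=pick(C,c,0,.03,.054,.07); print(n,"knobtop",len(K),K.mean(0).round(4),K.min(0).round(4),K.max(0).round(4))
    L=pick(C,c,0,.07,.011,.025); mm=(L.min(0)+L.max(0))/2; print(n,"plate",len(L),mm.round(4),L.min(0).round(4),L.max(0).round(4))
    T=C.reshape(-1,3); T=T[(abs(T[:,0]-.46)<.1)&(T[:,1]>-.12)&(T[:,1]<.1)&(T[:,2]>.02)&(T[:,2]<.2)]
    if len(T): print("tray",T[:,1].min().round(3),np.percentile(T[:,2],99).round(3))
E
```

```text
top full 296 [ 0.5461 -0.3952] [0.0648 0.0673]
top empty 239 [ 0.641  -0.1958] [0.0651 0.0671]
top knobtop 90 [ 0.4595 -0.1837  0.0604] [ 0.4463 -0.1953  0.0561] [ 0.4714 -0.1723  0.0638]
top plate 1306 [ 0.4595 -0.1834  0.0189] [ 0.4048 -0.2374  0.0142] [ 0.5143 -0.1294  0.0235]
tray -0.101 0.089
side full 305 [ 0.5452 -0.3956] [0.0628 0.0644]
side empty 408 [ 0.6398 -0.1952] [0.0628 0.0646]
side knobtop 146 [ 0.458  -0.1811  0.0585] [ 0.4452 -0.1965  0.054 ] [ 0.4713 -0.1697  0.0606]
side plate 1112 [ 0.4592 -0.1894  0.019 ] [ 0.404  -0.2393  0.0132] [ 0.5144 -0.1395  0.0249]
tray -0.101 0.086
```

View pics/crop.png

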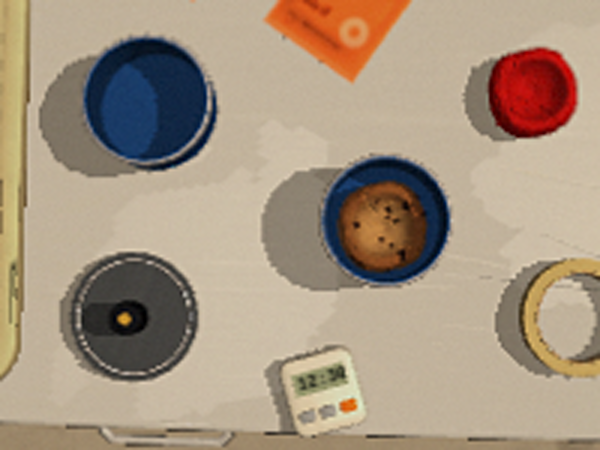

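The crop confirms it: the ring cake is in the tin at (279,193) and the lid with its black knob is at (191,226). The tray wall is at y=-0.10 and 89 mm high. I'll close the fingers along world x to clear it, which means turning the tool about -67°.

>>> play_rows(
  increments="0 0 0 -7 1;0 0 0 -7 1;0 0 0 -7 1;0 0 0 -7 1;0 0 0 -7 1",
)

```text
clock: 1.02
position: [0.241, -0.5767, 0.2268]
ee_rot: [2.747, 1.523, -0.0]
force: [0.5, -0.3, -1.3]
width: 0.996
gripper_force: 0.0
```

>>> play_rows(
  increments="0 0 0 -7 1;0 0 0 -7 1;0 0 0 -7 1;0 0 0 -7 1;0 0 0 -4.3 1",
)

```text
clock: 1.43
position: [0.2408, -0.5768, 0.2268]
ee_rot: [2.215, 2.228, -0.0]
force: [-0.1, 0.4, -0.7]
width: 0.999
gripper_force: 0.0
```

```bash
cat >> h.py <<'E'
from scipy.spatial.transform import Rotation as Ro
def togo(g):
    s=arm.observe(); R=Ro.from_rotvec(s["ee_rot"]).as_matrix()
    print("t",s["clock"].__round__(2),"pos",s["position"].round(4),"R",R.round(3).tolist(),"F",s["force"].round(1),"w",round(s["width"],3),"gf",s["gripper_force"])
    print("to go cm (tool)",(100*R.T@(np.array(g)-s["position"])).round(2)); return s
E
python3 -c "
from h import *
s=togo((.4595,-.1835,.15)); print(s['joints'].round(2))"
```

```text
t 1.43 pos [ 0.2408 -0.5768  0.2268] R [[-0.006, 1.0, -0.0], [1.0, 0.006, -0.0], [-0.0, -0.0, -1.0]] F [-0.1  0.4 -0.7] w 0.999 gf 0.0
to go cm (tool) [39.19 22.11  7.67]
[ 1.25  0.45 -0.24  1.56  0.11  1.15  1.  ]
```

>>> play_rows(
  increments="1 0.6 0 0 1;2.6 1.5 0 0 1;2.6 1.5 0 0 1;2.6 1.5 0 0 1;2.6 1.5 0 0 1",
)

```text
clock: 1.85
position: [0.3079, -0.4606, 0.2268]
ee_rot: [2.225, 2.217, 0.001]
force: [0.0, -0.1, 0.3]
width: 1.0
gripper_force: 0.0
```

>>> play_rows(
  increments="2.6 1.5 0 0 1;2.6 1.5 0 0 1;2.6 1.5 0 0 1;2.6 1.5 0 0 1;2.6 1.5 0 0 1",
)

```text
clock: 2.27
position: [0.3827, -0.3305, 0.2269]
ee_rot: [2.225, 2.217, 0.0]
force: [0.3, -0.1, -1.0]
width: 1.002
gripper_force: 0.0
```

>>> play_rows(
  increments="2.6 1.5 0.5 0 1;2.6 1.5 1 0 1;2.6 1.5 1 0 1;2.6 1.5 1 0 1;1.5 0.5 1 0 1",
)

```text
clock: 2.68
position: [0.4492, -0.2094, 0.1817]
ee_rot: [2.221, 2.221, 0.003]
force: [0.2, -0.3, -0.2]
width: 1.001
gripper_force: 0.0
```

>>> play_rows(
  increments="0 0 1 0 1;0 0 0 0 1;0 0 0 0 1",
)

```text
clock: 2.93
position: [0.4463, -0.2141, 0.1715]
ee_rot: [-2.223, -2.218, 0.002]
force: [0.2, -1.0, 0.3]
width: 0.997
gripper_force: 0.0
```

```bash
python3 -c "
from h import *
s=togo((.4595,-.1835,.025)); print(s['joints'].round(2))"
```

```text
t 2.93 pos [ 0.4463 -0.2141  0.1715] R [[0.002, 1.0, -0.001], [1.0, -0.002, -0.0], [-0.0, -0.001, -1.0]] F [ 0.2 -1.   0.3] w 0.997 gf 0.0
to go cm (tool) [ 3.07  1.33 14.64]
[ 0.67  0.32 -0.42  1.93  0.16  0.93  0.17]
```

>>> play_rows(
  increments="1 0.4 1.5 0 1;1 0.4 2 0 1;1.07 0.53 2 0 1;0 0 1.5 0 1;0 0 0 0 1",
)

```text
clock: 3.35
position: [0.4588, -0.1836, 0.0999]
ee_rot: [-2.222, -2.217, 0.003]
force: [-0.3, -0.3, 1.0]
width: 0.995
gripper_force: 0.0
```

```bash
python3 -c "
from h import *
p=vision.get_image('side'); save(p,'s2.png',(200,330,200,330),4)
s=togo((.4595,-.1835,.025))"
```

```text
t 3.4 pos [ 0.4594 -0.1841  0.1012] R [[0.003, 1.0, -0.002], [1.0, -0.003, 0.0], [0.0, -0.002, -1.0]] F [-0.  -0.2 -0.2] w 0.999 gf 0.0
to go cm (tool) [0.05 0.03 7.62]
```

View pics/s2.png

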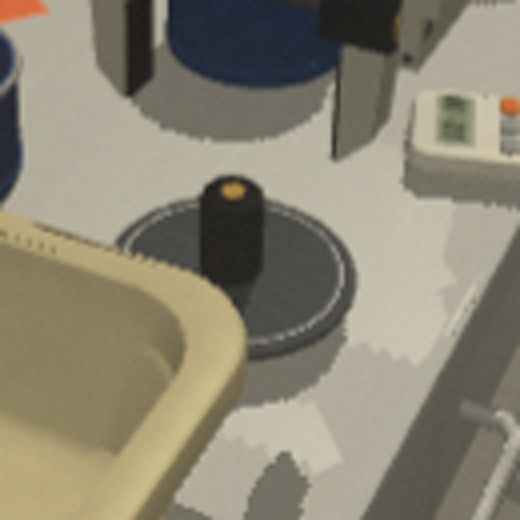

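The fingers straddle the knob (crop column ~235) along x, so I descend.

>>> play_rows(
  increments="0 0 2 0 1;0 0 2 0 1;0 0 1.5 0 1;0 0 1 0 1;0 0 0.5 0 1",
  grip_force=20,
)

```text
clock: 3.82
position: [0.4603, -0.1842, 0.0317]
ee_rot: [2.224, 2.218, -0.001]
force: [-0.7, 1.0, -0.3]
width: 1.001
gripper_force: 0.0
```

>>> play_rows(
  increments="0 0 0.5 0 1;0 0 0 0 1;0 0 0 0 1",
)

```text
clock: 4.07
position: [0.4608, -0.1834, 0.0273]
ee_rot: [2.222, 2.22, 0.0]
force: [0.6, 0.0, 0.6]
width: 1.003
gripper_force: 0.0
```

```bash
python3 -c "
from h import *
s=togo((.4595,-.1835,.025))"
```

```text
t 4.07 pos [ 0.4608 -0.1834  0.0273] R [[0.001, 1.0, 0.001], [1.0, -0.001, -0.0], [-0.0, 0.001, -1.0]] F [0.6 0.  0.6] w 1.003 gf 0.0
to go cm (tool) [-0.01 -0.13  0.23]
```

>>> play_rows(
  increments="0 -0.1 0.1 0 0.4;0 0 0 0 0;0 0 0 0 -0.2;0 0 0 0 -0.35;0 0 0 0 -0.5",
  grip_force=20,
)

```text
clock: 4.48
position: [0.4596, -0.1832, 0.0259]
ee_rot: [2.222, 2.221, 0.0]
force: [-0.2, -0.6, -1.8]
width: 0.686
gripper_force: 0.0
```

>>> play_rows(
  increments="0 0 0 0 -1;0 0 0 0 -1;0 0 0 0 -1;0 0 0 0 -1;0 0 0 0 -1",
  grip_force=25,
)

```text
clock: 4.9
position: [0.4595, -0.1831, 0.0257]
ee_rot: [2.222, 2.221, 0.0]
force: [3.4, -0.5, 0.2]
width: 0.327
gripper_force: 2.0
```

```bash
python3 -c "
from h import *
s=togo((.4595,-.1835,.025))"
```

```text
t 4.9 pos [ 0.4595 -0.1831  0.0257] R [[0.0, 1.0, 0.0], [1.0, -0.0, -0.0], [-0.0, 0.0, -1.0]] F [ 3.4 -0.5  0.2] w 0.327 gf 2.021898105740547
to go cm (tool) [-0.04  0.    0.07]
```

>>> play_rows(
  increments="0 0 0 0 -1;0 0 0 0 -1;0 0 0 0 -1;0 0 0 0 -1",
  grip_force=25,
)

```text
clock: 5.23
position: [0.4596, -0.1831, 0.0257]
ee_rot: [2.222, 2.221, 0.0]
force: [0.8, 0.0, 0.3]
width: 0.298
gripper_force: 25.0
```

>>> play_rows(
  increments="0 0 -0.3 0 -1;0 0 -0.7 0 -1;0 0 -1.5 0 -1;0 0 -2 0 -1;0 0 -2 0 -1",
)

```text
clock: 5.65
position: [0.4587, -0.1828, 0.0915]
ee_rot: [-2.221, -2.22, 0.001]
force: [1.1, -0.6, -2.7]
width: 0.301
gripper_force: 25.0
```

>>> play_rows(
  increments="0 0 -2 0 -1;0 0 -2 0 -1;0 0 -1 0 -1;0 0 -0.5 0 -1;0 0 0 0 -1",
)

```text
clock: 6.07
position: [0.4597, -0.1833, 0.1465]
ee_rot: [2.221, 2.22, 0.001]
force: [0.0, 0.0, -2.5]
width: 0.3
gripper_force: 25.0
```

```bash
python3 -c "
from h import *
p=vision.get_image('side'); save(p,'s3.png',(120,300,180,360),3)
s=togo((.546,-.3953,.14))"
```

```text
t 6.12 pos [ 0.4592 -0.1832  0.1456] R [[0.001, 1.0, -0.0], [1.0, -0.001, -0.0], [-0.0, -0.0, -1.0]] F [ 0.4  0.4 -2.8] w 0.299 gf 24.999755322933197
to go cm (tool) [-21.2    8.69   0.57]
```

View pics/s3.png

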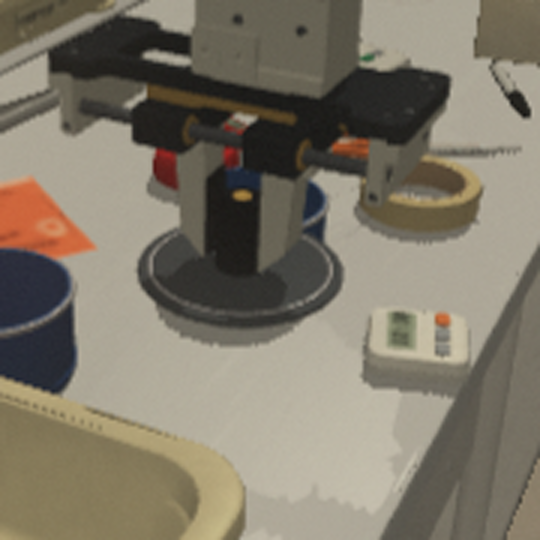

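The lid is held level (crop ~(240,280)), with its underside 120 mm up. I carry it over to the loaded tin.

>>> play_rows(
  increments="-0.5 0.2 0 0 -1;-1.2 0.5 0 0 -1;-1.7 0.7 0 0 -1;-2 0.8 0 0 -1;-2 0.8 0 0 -1",
)

```text
clock: 6.53
position: [0.4895, -0.2589, 0.1447]
ee_rot: [-2.221, -2.22, 0.001]
force: [0.4, -0.1, -2.3]
width: 0.297
gripper_force: 25.0
```

>>> play_rows(
  increments="-2 0.8 0 0 -1;-2 0.8 0 0 -1;-2 0.8 0 0 -1;-2 0.8 0 0 -1;-2 0.8 0 0 -1",
)

```text
clock: 6.95
position: [0.5291, -0.3595, 0.1442]
ee_rot: [-2.222, -2.219, 0.002]
force: [1.0, 0.3, -2.1]
width: 0.302
gripper_force: 25.0
```

>>> play_rows(
  increments="-1.7 0.7 0 0 -1;-1.2 0.5 0 0 -1;-0.6 0.3 0 0 -1;0 0 0 0 -1;0 0 0 0 -1",
)

```text
clock: 7.37
position: [0.5439, -0.392, 0.1447]
ee_rot: [-2.221, -2.219, 0.0]
force: [-0.4, 0.4, -2.8]
width: 0.3
gripper_force: 25.0
```

```bash
python3 -c "
from h import *
s=togo((.546,-.3953,.0957))
for n in ('top','side'):
    p=vision.get_image(n); C=cloud(p); C[p['z_map']<=0]=9
    if n=='side': save(p,'s4.png',(100,260,190,350),3)
    L=pick(C,(.546,-.395),0,.08,.128,.145); print(n,len(L),L.min(0).round(4),L.max(0).round(4),((L.min(0)+L.max(0))/2).round(4))
    R=pick(C,(.546,-.395),.03,.075,.058,.072); print(len(R),circ(R,.0515,(.546,-.395)).round(4))
"
```

```text
t 7.37 pos [ 0.5439 -0.392   0.1447] R [[0.001, 1.0, -0.001], [1.0, -0.001, 0.001], [0.001, -0.001, -1.0]] F [-0.4  0.4 -2.8] w 0.3 gf 24.999777674674988
to go cm (tool) [-0.33  0.21  4.9 ]Traceback (most recent call last):
  File "<string>", line 7, in <module>
    L=pick(C,(.546,-.395),0,.08,.128,.145); print(n,len(L),L.min(0).round(4),L.max(0).round(4),((L.min(0)+L.max(0))/2).round(4))
                                                           ~~~~~^^^
    return umr_minimum(a, axis, None, out, keepdims, initial, where)
ValueError: zero-size array to reduction operation minimum which has no identity
```

Top view is blocked by the arm. I'll correct the xy and use the side view.

>>> play_rows(
  increments="-0.3 0.2 0.5 0 -1;0 0 1 0 -1;0 0 1 0 -1;0 0 0.5 0 -1;0 0 0 0 -1",
)

```text
clock: 7.83
position: [0.5451, -0.3943, 0.1135]
ee_rot: [-2.219, -2.219, 0.001]
force: [0.1, -0.3, -2.3]
width: 0.299
gripper_force: 25.0
```

```bash
python3 -c "
from h import *
s=togo((.546,-.3953,.0767)); z=s['position'][2]-.0257+.018
p=vision.get_image('side'); C=cloud(p); C[p['z_map']<=0]=9
save(p,'s4.png',(100,260,190,350),3)
L=pick(C,(.546,-.395),0,.08,z-.007,z+.006); print(len(L),L.min(0).round(4),L.max(0).round(4),((L.min(0)+L.max(0))/2).round(4))
R=pick(C,(.546,-.395),.0,.08,.01,.06); print(len(R),circ(R,.053,(.546,-.395)).round(4))
"
```

```text
t 7.83 pos [ 0.5451 -0.3943  0.1135] R [[0.0, 1.0, -0.003], [1.0, -0.0, 0.002], [0.002, -0.003, -1.0]] F [ 0.1 -0.3 -2.3] w 0.299 gf 24.99965339899063
to go cm (tool) [-0.11  0.1   3.68]
715 [ 0.4887 -0.4468  0.1003] [ 0.5986 -0.3379  0.1117] [ 0.5436 -0.3923  0.106 ]
1390 [ 0.5458 -0.3964]
```

View pics/s4.png

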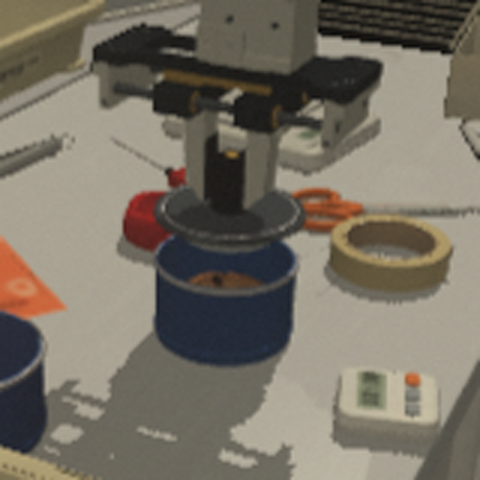

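The lid sits level above the loaded tin, about 1–2 mm off centre towards the camera. I correct that and descend slowly.

>>> play_rows(
  increments="-0.17 0.13 0.3 0 -1;0 0 0.8 0 -1;0 0 0.8 0 -1;0 0 0.5 0 -1;0 0 0 0 -1",
)

```text
clock: 8.3
position: [0.5467, -0.3963, 0.0899]
ee_rot: [-2.22, -2.219, 0.001]
force: [0.4, 0.9, -2.2]
width: 0.301
gripper_force: 25.0
```

>>> play_rows(
  increments="0 0 0.3 0 -1;0 0 0.2 0 -1;0 0 0.2 0 -1;0 0 0.1 0 -1;0 0 0 0 -1",
)

```text
clock: 8.72
position: [0.5476, -0.3968, 0.0836]
ee_rot: [-2.222, -2.221, 0.0]
force: [-0.8, -0.6, -2.5]
width: 0.301
gripper_force: 25.0
```

```bash
python3 -c "
from h import *
s=togo((.546,-.3953,.0767))"
```

```text
t 8.72 pos [ 0.5476 -0.3968  0.0836] R [[0.0, 1.0, -0.0], [1.0, -0.0, 0.0], [0.0, -0.0, -1.0]] F [-0.8 -0.6 -2.5] w 0.301 gf 24.99974548816681
to go cm (tool) [ 0.15 -0.16  0.69]
```

>>> play_rows(
  increments="0.1 -0.1 0.2 0 -1;0 0 0.15 0 -1;0 0 0.1 0 -1;0 0 0 0 -1;0 0 0 0 -1",
)

```text
clock: 9.13
position: [0.5466, -0.3959, 0.0792]
ee_rot: [-2.222, -2.221, 0.0]
force: [-0.5, -0.4, -2.5]
width: 0.3
gripper_force: 25.0
```

>>> play_rows(
  increments="0 0 0.1 0 -1;0 0 0 0 -1",
)

```text
clock: 9.3
position: [0.5466, -0.3959, 0.0781]
ee_rot: [2.222, 2.221, -0.0]
force: [-0.8, -0.1, -2.6]
width: 0.301
gripper_force: 25.0
```

>>> play_rows(
  increments="0 0 0.1 0 -1;0 0 0 0 -1",
)

```text
clock: 9.47
position: [0.5466, -0.3958, 0.0771]
ee_rot: [-2.222, -2.221, 0.0]
force: [-0.3, -0.7, -2.1]
width: 0.302
gripper_force: 25.0
```

>>> play_rows(
  increments="0 0 0.06 0 -1;0 0 0 0 -1",
)

```text
clock: 9.63
position: [0.5467, -0.3959, 0.0769]
ee_rot: [2.222, 2.221, -0.0]
force: [-1.1, 0.6, 0.5]
width: 0.303
gripper_force: 25.0
```

>>> play_rows(
  increments="0 0 0.05 0 -1;0 0 0 0 -1",
)

```text
clock: 9.8
position: [0.5466, -0.3959, 0.0768]
ee_rot: [2.222, 2.221, -0.0]
force: [-3.3, 0.3, 5.0]
width: 0.296
gripper_force: 25.0
```

Contact came at the expected seated height (5 N). Now I release gently.

>>> play_rows(
  increments="0 0 -0.03 0 -0.35;0 0 0 0 -0.3;0 0 0 0 -0.2;0 0 0 0 0;0 0 0 0 0.2",
)

```text
clock: 10.22
position: [0.5467, -0.3959, 0.0764]
ee_rot: [2.222, 2.221, 0.0]
force: [-0.6, -0.2, -0.1]
width: 0.498
gripper_force: 0.0
```

>>> play_rows(
  increments="0 0 0 0 0.2;0 0 0 0 0.2;0 0 0 0 0.2",
)

```text
clock: 10.47
position: [0.5466, -0.3959, 0.0764]
ee_rot: [2.222, 2.221, -0.0]
force: [1.1, -1.2, 0.4]
width: 0.597
gripper_force: 0.0
```

```bash
python3 -c "
from h import *
s=togo((.546,-.3953,.0767))"
```

```text
t 10.47 pos [ 0.5466 -0.3959  0.0764] R [[0.0, 1.0, 0.0], [1.0, -0.0, -0.0], [-0.0, 0.0, -1.0]] F [ 1.1 -1.2  0.4] w 0.597 gf 0.0
to go cm (tool) [ 0.06 -0.06 -0.03]
```

>>> play_rows(
  increments="0 0 -0.5 0 0.2;0 0 -1 0 0.2;0 0 -2 0 0.2;0 0 -2.5 0 0.2;0 0 -2.5 0 0.2",
)

```text
clock: 10.88
position: [0.5465, -0.3957, 0.163]
ee_rot: [-2.222, -2.221, -0.0]
force: [1.1, -1.3, 0.9]
width: 0.602
gripper_force: 0.0
```

>>> play_rows(
  increments="0 0 -2.5 0 0.2;0 -2 -1 0 0.2;0 -3 0 0 0.2;0 -3 0 0 0.2;0 -3 0 0 0.2",
)

```text
clock: 11.3
position: [0.4359, -0.3957, 0.1978]
ee_rot: [2.22, 2.22, 0.0]
force: [0.4, -0.9, -0.9]
width: 0.599
gripper_force: 0.0
```

>>> play_rows(
  increments="0 -3 0 0 0.2;0 -3 0 0 0.2;0 -1 0 0 0.2;0 0 0 0 0.2;0 0 0 0 0.2",
)

```text
clock: 11.72
position: [0.3671, -0.3962, 0.1975]
ee_rot: [2.221, 2.219, 0.0]
force: [1.3, 0.1, -0.2]
width: 0.601
gripper_force: 0.0
```

```bash
python3 -c "
from h import *
s=togo((.546,-.3953,.0767))
for n in ('top','side'):
    p=vision.get_image(n); C=cloud(p); C[p['z_map']<=0]=9
    if n=='side': save(p,'s5.png',(120,260,190,330),4)
    L=pick(C,(.546,-.395),.022,.05,.05,.09)
    if len(L)>50: 
        a=np.linalg.lstsq(np.c_[L[:,:2]-[.546,-.395],np.ones(len(L))],L[:,2],rcond=None)[0]; print(n,len(L),'tilt',a.round(4))
    K=pick(C,(.546,-.395),0,.03,.1,.12); print('knob',len(K),K.mean(0).round(4) if len(K) else '')
    R=pick(C,(.546,-.395),0,.08,.01,.055); print('tin',len(R),circ(R,.053,(.546,-.395)).round(4) if len(R) else '')
"
```

```text
t 11.72 pos [ 0.3671 -0.3962  0.1975] R [[0.001, 1.0, 0.001], [1.0, -0.001, -0.001], [-0.001, 0.001, -1.0]] F [ 1.3  0.1 -0.2] w 0.601 gf 0.0
to go cm (tool) [ 0.12 17.87 12.11]
top 1064 tilt [-0.002   0.0023  0.0695]
knob 111 [ 0.5451 -0.3947  0.1111]
tin 0 
side 545 tilt [ 0.0129 -0.0479  0.0675]
knob 97 [ 0.5426 -0.3909  0.1073]
tin 824 [ 0.5463 -0.3977]
```

View pics/s5.png

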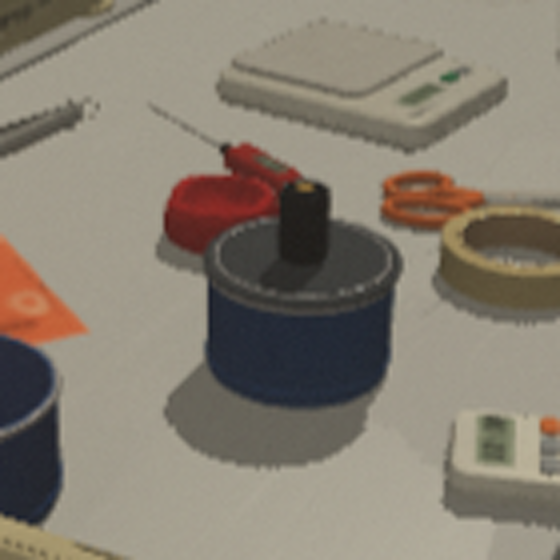

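The lid is level on the loaded tin (crop ~(303,265)): tilt in the top view is about 0.2% and the plate top is at 69.5 mm. The empty tin is still open, and the gripper is clear.

```bash
python3 -c "
from cell import job
print(job.sign_off())"
```

```text
the job is handed in; nothing more can be done
None
```

The lid is on the loaded tin, level and fully home on the rim, and let go with the gripper clear; the empty tin is still open, and the job was handed in at about 12 s.

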